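Cap the tube canisters with their own caps

TASK

Close the two brass tube canisters for the next send: put the cap with the red knob on the canister with the red collar and the cap with the blue knob on the canister with the blue collar. Each cap must sit with its plug in the mouth and its disc flat on the rim; never knock a canister over, and leave both standing upright on the worktop.

Things in the scene. Friction and masses are not known exactly. Their poses are not given: they have to be found in the camera images.
- red_canister_mouth (a point): Centre of the open mouth, at rim level, of the red canister: brass tube 66 mm across, 100 mm tall, with a red collar 72 mm across at the mouth and a red band at the foot; stands loose and upright, 0.5 kg. Mouth 58 mm inside, bore 94 mm deep. z: up out of the mouth; yaw is free. With a cap seated, its disc lies on the rim and its knob's middle is 28 mm above this point.
- red_cap_knob (a point): Middle of the red cap's upright round red knob, 28 mm across, 44 mm tall. Under it a brass disc 72 mm across, 6 mm thick, then a black plug 14 mm deep, 48 mm across, tapering to 34 mm at the tip. Loose, 0.13 kg, stands knob up on its plug. The point is 42 mm above the plug's tip, 28 mm above the disc's underside, 22 mm below the knob's top. z: up the knob. Round, yaw is free.
- blue_canister_mouth (a point): Centre of the open mouth, at rim level, of the blue canister: brass tube 66 mm across, 100 mm tall, with a blue collar 72 mm across at the mouth and a blue band at the foot; stands loose and upright, 0.5 kg. Mouth 58 mm inside, bore 94 mm deep. z: up out of the mouth; yaw is free. With a cap seated, its disc lies on the rim and its knob's middle is 28 mm above this point.
- blue_cap_knob (a point): Middle of the blue cap's upright round blue knob, 28 mm across, 44 mm tall. Under it a brass disc 72 mm across, 6 mm thick, then a black plug 14 mm deep, 48 mm across, tapering to 34 mm at the tip. Loose, 0.13 kg, stands knob up on its plug. The point is 42 mm above the plug's tip, 28 mm above the disc's underside, 22 mm below the knob's top. z: up the knob. Round, yaw is free.
There are look-alikes about, which are no part of the job. What is shaped like the part that bears blue_cap_knob but pink is not meant. What is shaped like the part that bears red_cap_knob but green or pink is not meant.

How it is judged:
By the outcome, as a careful person would: the job done as asked, in the order asked, and still so for the second after the job is handed in, with the robot touching nothing.
It also fails if it takes over 58 s, if anything falls off the work surface, if the arm or the gripper's body presses on something with over 40 N, if the wrist force passes 120 N, or if a joint passes its speed limit or range.

ROBOT

A 6-joint arm with a two-finger parallel gripper is mounted at the origin on the work surface. World frame = base frame: x ahead of the robot, y to its left, z up, the work surface at z = 0. Lengths are in mm, angles in rad, forces in N, time in s.
With the tool pointing down it reaches from about 400 to 925 mm from the base axis. Payload 12.5 kg.
Tool frame: the origin (TCP) lies on the centre line of the jaws, within the pads' length; the fingertips stand 25 mm ahead of it and the grasp point (between the pads) lies 6 mm ahead of it (env.tip_extent is the distance from the TCP to the fingertips, in mm); x points along the fingers, z is the direction in which the jaws open and shut, and the axes are right-handed (so a half turn about x gives the same grasp; the last joint's range is limited). The gripper opens to 95 mm and grips with 3 to 60 N. Pads are 20 mm wide; open, the fingers measure 119 mm over their backs; the gripper's body (75 mm by 180 mm) begins 59 mm behind the grasp point.
Start: joints at [1.075, 0.491, 1.559, -0, 1.092, -0.106], TCP at [237.486, 578.139, 239.661] pointing down, gripper open.
Joint ranges: [-3.1, 3.1], [-0.84, 2.19], [0.05, 2.79], [-1.13, 4.28], [0.06, 2.93], [-2.69, 2.69]. Speed limits (rad/s): [2.22, 2.22, 2.79, 3.14, 3.14, 3.14].

INTERFACE

Orientations are given as [roll, pitch, yaw] about the fixed x, y, z axes, in that order (R = Rz(yaw) Ry(pitch) Rx(roll)).
In Python, from cell import env gives the robot as it stands.
- The arm moves only by the tool step_arm, never from a script. Its argument "rows" is a list of rows, each a list of 6 numbers: the shift along the tool's x, y, z in mm, then the turn, a rotation vector about the tool's x, y, z in rad. In form: [[x, y, z, wx, wy, wz], ...]. A call has 1 to 8 rows; each row shifts and turns the pose as measured when the row begins, along the tool's axes as they then stand; what a row does not reach is not made up. A row lasts 1/8 s, in which the tool goes at most 62.5 mm and 10.7 degrees, less where a joint would pass 70% of its speed; a pose out of reach is approached as far as the arm can. A call is refused whole if a number of a shift passes 62.5 or a number of a turn 0.188, either way. A call with a gripper value outside its range is refused whole. "grip" is the finger opening in mm, from 0 to 95.1, set as the call begins (left out, the last holds). The fingers move at their own pace and stop on an object; the grip force is fixed at half the most. Time passes only in rows, so rows that do not move let the fingers close. It gives the time, the measured TCP pose, the force and the opening at its end, in the units of the state.
- env.state(): the state, without advancing time (a new reading comes with each control period).
- env.read_camera(name): name is "scene" or "side" or "wrist"; returns the picture (400x640x3 uint8, red, green, blue); there is no depth.
- env.get_calibration(name): a dict with "fx", "fy", "cx", "cy" (pixels), "pose" (4x4, takes a point from camera to world coordinates); the wrist camera has in their place "hand_eye" (4x4, takes a point from camera to tool coordinates, whose origin is the TCP and whose axes are the tool frame's). Camera axes: x right, y down, z forward; pixel columns grow to the right and rows downward; lengths in mm; the calibration is good to about 2 mm. A picture is of the moment at which its call begins: read the wrist's pose just before it. get_calibration takes no time and is no camera call.
- env.job_done(): hands the job in, once; it reports no verdict.
The state is a dict: "t": time; "joints": joint angles; "qvel": joint speeds; "tau": joint torques, N m; "eef_pos": TCP position; "tcp_rot": TCP orientation; "ft_force": force on the tool from outside, world axes, zero at the start; "moment": the same for the moment, N m; "opening": opening from 0.0 (shut) to 1.0 (fully open).
Only numpy, scipy, OpenCV 4.12 (cv2) and the standard library are available. Lean on these libraries where they do the work, as an engineer would, in place of code of your own. Each camera call takes 0.05 s, during which the arm holds its last target.

## Working session

There is one attempt and no reset: what is moved stays moved. The work goes in short steps, Python scripts to look and compute and a tool call to move; the robot and the scene stay as the last step left them, time stands still between calls to the robot, and variables do not carry over. Pictures are saved under pics/ and viewed, and the job is handed in when it is done.

Besides the shell and the picture viewer there is one more tool, called after "Request:" as name([rows], argument=value, ...), one row to a line, values as JSON. step_arm: Moves the arm, as the interface text tells. Its arguments: {"type":"object","properties":{"rows":{"type":"array","items":{"type":"array","items":{"type":"number"}}},"grip":{"type":"number"}},"required":["rows"]}

```bash
ls; mkdir -p pics; python3 - <<'E'
from cell import env
import cv2,numpy as np
print(env.state())
for n in("scene","side","wrist"):
    im=env.read_camera(n);cv2.imwrite(f"pics/{n}0.png",im[:,:,::-1]);print(n,env.get_calibration(n))
E
```

```text
pics
{'t': 0.0, 'joints': array([ 1.07540871e+00,  4.91543305e-01,  1.55946680e+00, -9.91578068e-06,
        1.09172751e+00, -1.05568049e-01]), 'qvel': array([ 0.00089301,  0.00203793,  0.00035774, -0.0006142 , -0.00032094,
        0.00073009]), 'tau': array([-1.71574270e-04, -6.12646222e+01, -2.58185863e+01,  6.92258449e-02,
        4.83020826e-02, -9.12111227e-05]), 'eef_pos': array([237.3650071 , 577.92103034, 239.06586639]), 'tcp_rot': array([ 3.0437053 ,  1.56965133, -2.05849867]), 'ft_force': array([-0.05415159, -0.54786435, -0.022919  ]), 'moment': array([ 0.03163465, -0.01596749,  0.03290486]), 'opening': 1.0001155879731405}
scene {'fx': 425.1828480428802, 'fy': 425.1828480428802, 'cx': 324.23261906303367, 'cy': 191.03910049173786, 'pose': array([[-2.80677684e-01,  6.70220837e-01, -6.87040077e-01,
         1.12929239e+03],
       [ 9.59762692e-01,  2.02471631e-01, -1.94578552e-01,
         2.21301670e+02],
       [ 8.69552529e-03, -7.14009292e-01, -7.00082223e-01,
         7.65924115e+02],
       [ 0.00000000e+00,  0.00000000e+00,  0.00000000e+00,
         1.00000000e+00]])}

[... 216 characters left out ...]
5e-01, -5.24408614e-01,  8.13009917e-01,
        -7.39783762e+02],
       [ 2.15769276e-02, -8.43199798e-01, -5.37167140e-01,
         6.20625044e+02],
       [ 0.00000000e+00,  0.00000000e+00,  0.00000000e+00,
         1.00000000e+00]])}
wrist {'fx': 300.5819122203379, 'fy': 300.5819122203379, 'cx': 316.4025684248187, 'cy': 200.48184716848996, 'hand_eye': array([[-1.08968843e-03, -2.87743849e-01,  9.57706787e-01,
        -1.45505416e+02],
       [-1.37528940e-04, -9.57707303e-01, -2.87744161e-01,
         8.24003290e+01],
       [ 9.99999397e-01, -4.45263881e-04,  1.00402946e-03,
        -5.49251856e-01],
       [ 0.00000000e+00,  0.00000000e+00,  0.00000000e+00,
         1.00000000e+00]])}
```

View pics/scene0.png

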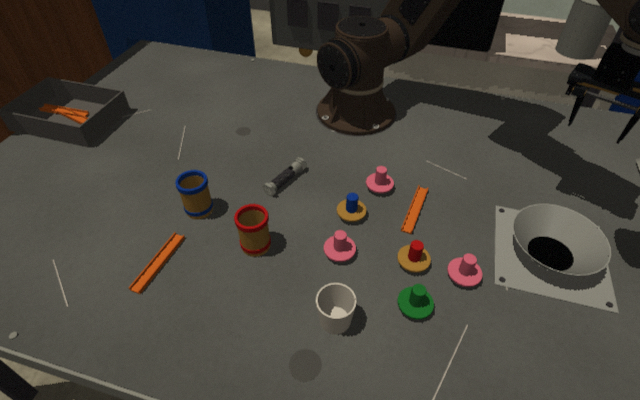

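View pics/side0.png

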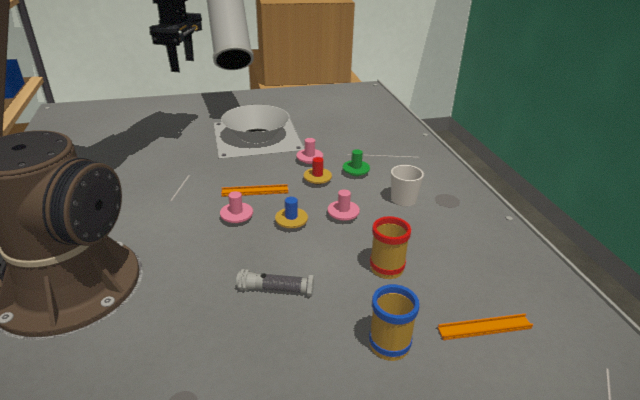

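View pics/wrist0.png

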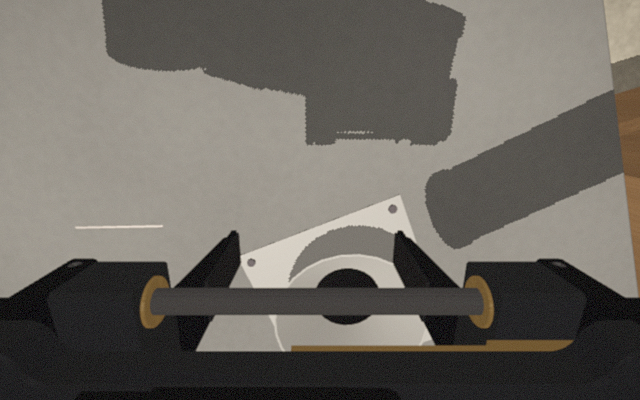

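The scene view (640x400) shows these candidates:

- **Knobbed caps:** red (416,252), blue (352,205), green (418,295), and pink (380,175), (340,242) and (468,265).
- **Canisters:** blue collar (193,185) and red collar (252,215). There is also a white cup at (336,308).

I choose the caps with brass discs and the red and blue knobs. Next I take a close crop and measure.

```bash
cat > h.py <<'E'
import cv2,numpy as np
from scipy.optimize import least_squares
from cell import env
def mask(bgr,col):
    h=cv2.cvtColor(bgr,cv2.COLOR_BGR2HSV);H,S,V=[h[...,i].astype(int) for i in range(3)]
    m=((H<6)|(H>174))&(S>190)&(V>60) if col=='red' else (H>105)&(H<130)&(S>140)&(V>50)
    return m.astype(np.uint8)
def blob(bgr,col,px,r=30):
    m=mask(bgr,col);n,l,s,c=cv2.connectedComponentsWithStats(m)
    best=[i for i in range(1,n) if s[i,4]>15]
    i=min(best,key=lambda i:np.hypot(*(c[i]-px)))
    return l==i,s[i],c[i]
def proj(K,T,P):
    q=(np.linalg.inv(T)@np.c_[P,np.ones(len(P))].T)[:3]
    return np.c_[K['fx']*q[0]/q[2]+K['cx'],K['fy']*q[1]/q[2]+K['cy']]
def bbox(p): return np.r_[p.min(0),p.max(0)]
a=np.linspace(0,2*np.pi,120)
def cyl(x,y,z0,z1,r): return np.vstack([np.c_[x+r*np.cos(a),y+r*np.sin(a),0*a+z] for z in(z0,z1)])
E
python3 - <<'E'
from h import *
ims={n:cv2.imread(f"pics/{n}0.png") for n in("scene","side")}
C={n:env.get_calibration(n) for n in ims}
cands={'redcap':('red',{'scene':(416,252),'side':(318,167)},1),'bluecap':('blue',{'scene':(352,203),'side':(291,208)},1),
'redcan':('red',{'scene':(252,215),'side':(391,231)},0),'bluecan':('blue',{'scene':(193,183),'side':(395,303)},0)}
for k,(c,px,cap) in cands.items():
    B={}
    for n in ims:
        m,s,ce=blob(ims[n],c,px[n]);B[n]=np.array([s[0]-.0,s[1],s[0]+s[2]-1,s[1]+s[3]-1],float);print(k,n,s)
    for use in (("scene","side"),("scene",),("side",)):
        def f(p,):
            r=[]
            for n in use:
                Q=cyl(p[0],p[1],20,64,14) if cap else cyl(p[0],p[1],100-p[2],100,36)
                r.append(bbox(proj(C[n],C[n]['pose'],Q))-B[n])
            return np.concatenate(r)
        r=least_squares(f,[550,0,15]);print(k,use,r.x.round(1),r.fun.round(1))
cr=ims['scene'][150:320,170:500];cv2.imwrite("pics/crop.png",cv2.resize(cr,None,fx=2.4,fy=2.4))
E
```

```text
redcap scene [408 240  15  22 240]
redcap side [313 158  10  18 148]
redcap ('scene', 'side') [535.8 256.4  15. ] [-1.  -1.5  1.5  0.7 -0.8 -1.8  1.6  2.1]
redcap ('scene',) [536.9 256.   15. ] [-1.3 -1.1  1.2  1.1]
redcap ('side',) [535.2 257.8  15. ] [-1.2 -2.   1.2  1.8]
bluecap scene [347 193  11  20 160]
bluecap side [285 197  12  22 228]
bluecap ('scene', 'side') [435.4  93.8  15. ] [-1.2 -1.7  1.6  0.7 -0.8 -1.5  1.5  1.5]
bluecap ('scene',) [437.2  93.7  15. ] [-1.4 -1.3  1.4  1.2]
bluecap ('side',) [434.7  94.3  15. ] [-1.1 -1.6  1.2  1.4]
redcan scene [234 204  34  29 394]
redcan side [373 217  38  28 427]
redcan ('scene', 'side') [590.  -93.2  12.2] [-1.  -1.4  0.9 -0.3 -0.9 -1.5  1.7  0. ]
redcan ('scene',) [593.9 -91.1   7.6] [-0.9  0.1  0.9 -0.1]
redcan ('side',) [587.3 -97.7   7.7] [-1.3 -0.   1.3 -0.1]
bluecan scene [176 170  31  24 259]
bluecan side [373 285  46  39 781]
bluecan ('scene', 'side') [ 526.2 -269.8    9.7] [-2.1 -1.6  0.9 -0.2 -1.6 -1.5  1.6 -0.2]
bluecan ('scene',) [ 531.5 -264.7    2.8] [-1.3  0.3  1.3 -0.3]
bluecan ('side',) [ 524.7 -272.9    6.1] [-1.6 -0.   1.6 -0.2]
```

View pics/crop.png

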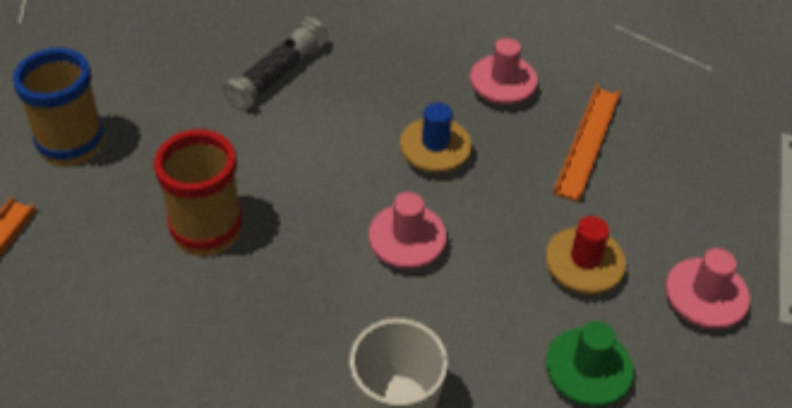

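The crop shows a red knob on a brass disc (crop 590,245), a blue knob on a brass disc (crop 437,130), and the two collared canisters. The pink and green caps have discs of their own colour. The measured positions are plausible. Next I locate the overhead tube and work out the tool axes.

```bash
cat >> h.py <<'E'
from scipy.spatial.transform import Rotation as Ro
def toolR(s): return Ro.from_euler('xyz',s['tcp_rot']).as_matrix()
def tri(pa,pb):
    A=[];b=[]
    M=np.zeros((3,3));v=np.zeros(3)
    for n,p in(("scene",pa),("side",pb)):
        K=env.get_calibration(n);d=K['pose'][:3,:3]@np.array([(p[0]-K['cx'])/K['fx'],(p[1]-K['cy'])/K['fy'],1]);d/=np.linalg.norm(d)
        P=np.eye(3)-np.outer(d,d);M+=P;v+=P@K['pose'][:3,3]
    return np.linalg.solve(M,v)
def go(x,y,z,jaw=None):
    s=env.state();R=toolR(s);d=np.array([x,y,z])-s['eef_pos']
    print('tcp',s['eef_pos'].round(1),'t',round(s['t'],2),'tool delta',(R.T@d).round(1),'jawdir',R[:,2].round(3),'xdir',R[:,0].round(4))
    # turn to make tool x exactly down, keeping jaw yaw
    x_=np.array([0,0,-1.]);z_=R[:,2].copy();
    if jaw is not None: z_=np.array([np.cos(jaw),np.sin(jaw),0])
    z_[2]=0;z_/=np.linalg.norm(z_);T=np.c_[x_,np.cross(z_,x_),z_]
    print('turn',Ro.from_matrix(R.T@T).as_rotvec().round(3))
E
python3 - <<'E'
from h import *
print(tri((578,48),(233,62)), 'cup',tri((336,297),(406,175)),'pinks',tri((380,173),(235,201)).round(),tri((340,240),(344,200)).round(),tri((468,265),(310,148)).round(),'green',tri((418,293),(357,158)).round(),'funnel top', tri((556,215),(254,115)))
print(toolR(env.state()).round(3))
go(536,257,160)
E
```

```text
[334.4833736  431.83225375 345.43345895] cup [712.92472352 127.10278157  70.41173272] pinks [320. 138.  47.] [556.  96.  43.] [541. 367.  39.] green [643. 275.  45.] funnel top [407.19505558 525.48554219  89.08585209]
[[-0.    -0.925  0.38 ]
 [-0.001  0.38   0.925]
 [-1.     0.    -0.001]]
tcp [237.4 578.  239.2] t 0.15 tool delta [  79.3 -398.2 -183.4] jawdir [ 0.38   0.925 -0.001] xdir [-4.e-04 -7.e-04 -1.e+00]
turn [-0.    -0.001 -0.   ]
```

```bash
python3 - <<'E'
from h import *
a=cv2.imread("pics/scene0.png")[0:150,520:640];b=cv2.imread("pics/side0.png")[0:150,130:290]
o=np.hstack([cv2.resize(a,None,fx=2.8,fy=2.8),cv2.resize(b,None,fx=2.8,fy=2.8)]);cv2.imwrite("pics/tube.png",o);print(o.shape)
for n in("scene","side"):
    C=env.get_calibration(n)
    for p in((334,432),(407,525)):
        print(n,p,proj(C,C['pose'],np.array([[*p,z] for z in(0,80,250,345,420)])).round())
E
```

```text
(420, 784, 3)
scene (334, 432) [[495. 214.]
 [505. 191.]
 [531. 131.]
 [548.  90.]
 [564.  53.]]
scene (407, 525) [[537. 245.]
 [551. 222.]
 [585. 162.]
 [609. 120.]
 [632.  81.]]
side (334, 432) [[231. 157.]
 [228. 131.]
 [222.  68.]
 [219.  28.]
 [215.  -6.]]
side (407, 525) [[253. 140.]
 [252. 115.]
 [248.  55.]
 [245.  18.]
 [243. -14.]]
```

View pics/tube.png

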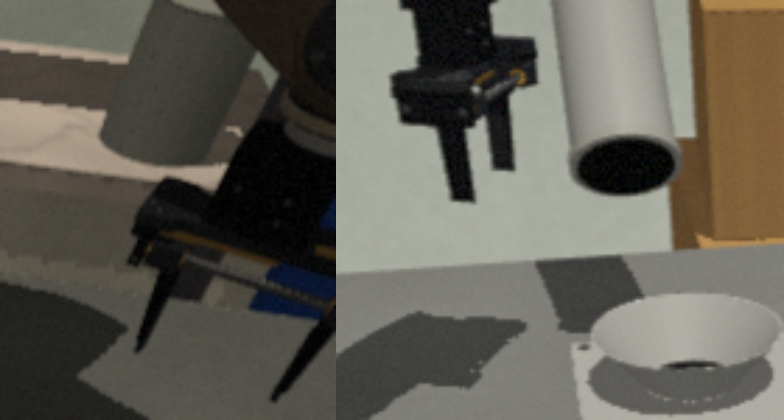

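```bash
python3 - <<'E'
from h import *
S=env.get_calibration("side");C=env.get_calibration("scene")
def ray(p,L):
    d=S['pose'][:3,:3]@np.array([(p[0]-S['cx'])/S['fx'],(p[1]-S['cy'])/S['fy'],1]);return S['pose'][:3,3]+d*L
for p in((233,58),(225,5)):
  for L in(700,900,1100,1200,1300,1400,1500,1700,2000):
    P=ray(p,L);print(p,P.round(),proj(C,C['pose'],P[None]).round())
s=env.state();print(proj(S,S['pose'],s['eef_pos'][None]),proj(C,C['pose'],s['eef_pos'][None]))
E
```

```text
(233, 58) [329. -32. 410.] [[314.  24.]]
(233, 58) [344. 171. 350.] [[409.  70.]]
(233, 58) [358. 373. 290.] [[507. 116.]]
(233, 58) [365. 474. 260.] [[556. 140.]]
(233, 58) [372. 576. 229.] [[606. 164.]]
(233, 58) [379. 677. 199.] [[656. 188.]]
(233, 58) [386. 778. 169.] [[707. 212.]]
(233, 58) [400. 980. 109.] [[809. 261.]]
(233, 58) [ 421. 1284.   19.] [[966. 336.]]
(225, 5) [327.  13. 476.] [[336.  -8.]]
(225, 5) [341. 228. 435.] [[448.  31.]]
(225, 5) [354. 443. 393.] [[566.  73.]]
(225, 5) [361. 550. 373.] [[628.  95.]]
(225, 5) [368. 658. 352.] [[692. 117.]]
(225, 5) [374. 765. 331.] [[757. 140.]]
(225, 5) [381. 873. 311.] [[825. 164.]]
(225, 5) [ 394. 1088.  270.] [[967. 214.]]
(225, 5) [ 415. 1410.  208.] [[1198.  296.]]
[[182.06535837  56.83658555]] [[598.37316047 121.37254549]]
```

The tube in the side view is a chute on the far +y side, past y≈680. I leave in -y first, then go to the red cap.

Request:
step_arm([
  [0, -20, -50, 0, 0, 0],
  [0, -20, -50, 0, 0, 0],
  [0, -20, -50, 0, 0, 0],
  [0, -20, -50, 0, 0, 0],
  [0, -50, 0, 0, 0, 0],
  [0, -50, 0, 0, 0, 0],
  [0, -50, 0, 0, 0, 0],
  [0, -50, 0, 0, 0, 0],
], grip=60)

```text
t: 1.15
eef_pos: [422.0, 278.4, 238.3]
tcp_rot: [3.048, 1.569, -2.049]
ft_force: [0.3, -0.0, -0.6]
opening: 0.631
```

```bash
python3 - <<'E'
from h import *
go(536,257,160)
E
```

```text
tcp [422.  278.4 238.3] t 1.15 tool delta [  78.2 -113.7   23. ] jawdir [ 0.375  0.927 -0.002] xdir [-8.0e-04 -1.5e-03 -1.0e+00]
turn [-0.    -0.002 -0.   ]
```

Request:
step_arm([
  [20, -40, 8, 0, 0, 0],
  [20, -40, 8, 0, 0, 0],
  [20, -30, 7, 0, 0, 0],
  [0, 0, 0, 0, 0, 0],
])

```text
t: 1.65
eef_pos: [538.7, 255.2, 175.7]
tcp_rot: [3.052, 1.569, -2.049]
ft_force: [-0.1, -0.6, 0.5]
opening: 0.63
```

```bash
cat >> h.py <<'E'
def wcam():
    s=env.state();im=env.read_camera("wrist")[:,:,::-1].copy();K=env.get_calibration("wrist")
    T=np.eye(4);T[:3,:3]=toolR(s);T[:3,3]=s['eef_pos'];return im,K,T@K['hand_eye']
def capfit(im,K,T,col,px=None,guess=(500,0),z=20):
    px=proj(K,T,np.array([[*guess,z+22]]))[0] if px is None else px
    m,s,c=blob(im,col,px);B=np.array([s[0],s[1],s[0]+s[2]-1,s[1]+s[3]-1],float)
    r=least_squares(lambda p:bbox(proj(K,T,cyl(p[0],p[1],z,z+44,14)))-B,guess)
    print(col,'pred px',px.round(),'blob',s,'xy',r.x.round(1),r.fun.round(1));return r.x
E
python3 - <<'E'
from h import *
go(536,257,160)
im,K,T=wcam();cv2.imwrite("pics/w1.png",im)
capfit(im,K,T,'red',None,(536,257))
E
```

```text
tcp [538.7 255.2 175.7] t 1.65 tool delta [15.7  3.2  0.7] jawdir [ 0.379  0.925 -0.002] xdir [-7.0e-04 -1.4e-03 -1.0e+00]
turn [-0.    -0.002 -0.   ]
red pred px [318. 196.] blob [304 179  27  20 290] xy [527.6 259.8] [ -2.8 -10.8   2.8  10. ]
```

View pics/w1.png

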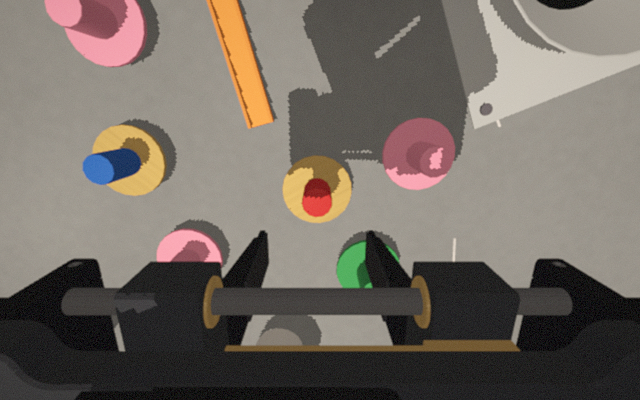

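The wrist view shows the red knob on its brass disc at (317,197), against a prediction of (318,196). I go down on it.

Request:
step_arm([
  [40, 3, 1, 0, -0.002, 0],
  [40, 0, 0, 0, 0, 0],
  [28, 0, 0, 0, 0, 0],
  [10, 0, 0, 0, 0, 0],
  [0, 0, 0, 0, 0, 0],
])

```text
t: 2.33
eef_pos: [533.2, 260.1, 60.8]
tcp_rot: [-0.71, 1.564, 0.475]
ft_force: [-0.4, 0.5, 0.6]
opening: 0.631
```

```bash
python3 - <<'E'
from h import *
go(536,257,52)
for n in("scene","side"):
    im=env.read_camera(n)[:,:,::-1];c=(416,252) if n=="scene" else (318,168)
    cv2.imwrite(f"pics/{n}1.png",cv2.resize(im[c[1]-60:c[1]+40,c[0]-60:c[0]+60],None,fx=4,fy=4))
E
```

```text
tcp [533.2 260.1  60.8] t 2.33 tool delta [ 8.8 -3.7 -1.9] jawdir [0.376 0.927 0.005] xdir [ 0.0057  0.0029 -1.    ]
turn [-0.     0.005  0.004]
```

View pics/side1.png

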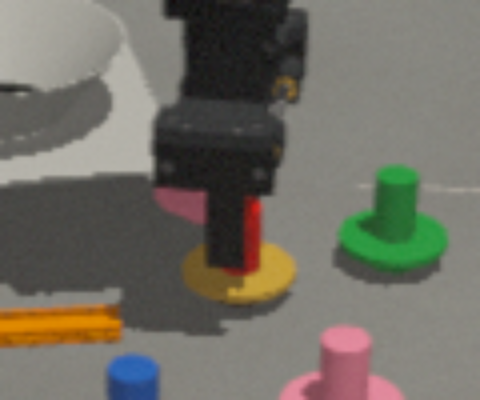

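View pics/scene1.png

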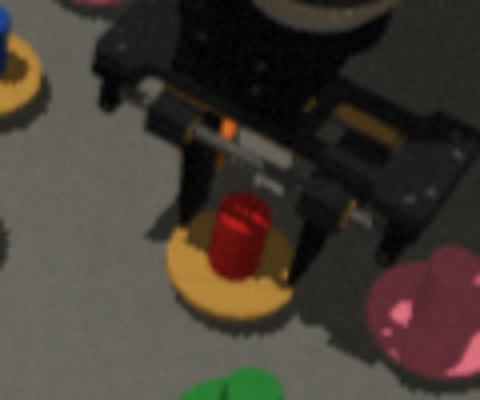

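Both views show the jaws straddling the knob, about 4 mm off along tool y. I correct that, go 8 mm lower and close.

Request:
step_arm([
  [5, -4, -2, 0, 0.005, 0.004],
  [4, 0, 0, 0, 0, 0],
  [0, 0, 0, 0, 0, 0],
])

```text
t: 2.8
eef_pos: [537.8, 256.8, 54.1]
tcp_rot: [-0.924, 1.566, 0.261]
ft_force: [1.3, -0.6, -0.3]
opening: 0.629
```

Request:
step_arm([
  [0, 0, 0, 0, 0, 0],
  [0, 0, 0, 0, 0, 0],
  [0, 0, 0, 0, 0, 0],
  [0, 0, 0, 0, 0, 0],
  [0, 0, 0, 0, 0, 0],
], grip=10)

```text
t: 3.42
eef_pos: [537.8, 256.7, 54.3]
tcp_rot: [-0.947, 1.567, 0.238]
ft_force: [0.8, 0.2, -0.1]
opening: 0.291
```

```bash
python3 - <<'E'
from h import *
go(536,257,52);print(env.state()['opening']*95.1,env.state()['ft_force'])
E
```

```text
tcp [537.8 256.7  54.3] t 3.42 tool delta [ 2.3  1.8 -0.4] jawdir [0.376 0.927 0.003] xdir [ 0.0042  0.001  -1.    ]
turn [-0.     0.003  0.003]
27.636290839439233 [ 0.79166826  0.17873407 -0.14149269]
```

Request:
step_arm([
  [-30, 0, 0, 0, 0, 0],
  [-50, 0, 0, 0, 0, 0],
  [-55, 0, 0, 0, 0, 0],
  [-45, 0, 0, 0, 0, 0],
  [0, 0, 0, 0, 0, 0],
])

```text
t: 4.05
eef_pos: [536.5, 256.5, 238.3]
tcp_rot: [-0.946, 1.57, 0.239]
ft_force: [0.2, 0.0, -2.4]
opening: 0.294
```

```bash
python3 - <<'E'
from h import *
go(660,-93,230);print(env.state()['opening']*95.1,env.state()['ft_force'])
E
```

```text
tcp [536.5 256.5 238.3] t 4.05 tool delta [   8.4 -245.9 -277.4] jawdir [0.376 0.927 0.001] xdir [ 1.2e-03  3.0e-04 -1.0e+00]
turn [-0.     0.001  0.001]
27.91876654946558 [ 0.16496656  0.00944893 -2.36333009]
```

Request:
step_arm([
  [1, -30, -34, 0, 0, 0],
  [1, -35, -40, 0, 0, 0],
  [1, -35, -40, 0, 0, 0],
  [1, -35, -40, 0, 0, 0],
  [1, -35, -40, 0, 0, 0],
  [1, -35, -40, 0, 0, 0],
  [1, -25, -30, 0, 0, 0],
  [0, 0, 0, 0, 0, 0],
])

```text
t: 5.05
eef_pos: [650.3, -84.3, 218.5]
tcp_rot: [1.799, 1.557, 2.986]
ft_force: [-0.1, 0.7, -2.1]
opening: 0.288
```

```bash
python3 - <<'E'
from h import *
s=env.state();im,K,T=wcam();cv2.imwrite("pics/w2.png",im)
go(590,-93,230)
print(proj(K,T,np.array([[590,-93,100],[526,-270,100]])))
E
```

```text
tcp [649.9 -83.  218.6] t 5.1 tool delta [-10.6  52.  -31.7] jawdir [ 0.373  0.928 -0.003] xdir [-0.0139  0.0024 -0.9999]
turn [-0.    -0.003 -0.014]
[[282.0068478  147.55567466]
 [ 68.82377445 155.4359361 ]]
```

View pics/w2.png

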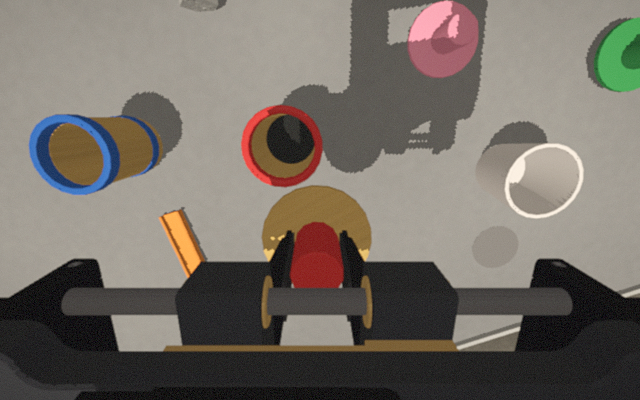

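```bash
cat >> h.py <<'E'
def ringfit(im,K,T,col,guess,z=100,R=36):
    px=proj(K,T,np.array([[*guess,z]]))[0]
    m,s,c=blob(im,col,px)
    cs,_=cv2.findContours(m.astype(np.uint8),cv2.RETR_EXTERNAL,cv2.CHAIN_APPROX_NONE)
    h=cv2.convexHull(max(cs,key=len))[:,0].astype(float)
    A=np.linalg.inv(T)
    def f(p):
        d=[]
        Q=proj(K,T,np.c_[p[0]+R*np.cos(a),p[1]+R*np.sin(a),0*a+z])
        for q in h: d.append(np.min(np.hypot(*(Q-q).T)))
        return np.array(d)
    r=least_squares(f,guess,diff_step=1e-3);print(col,'pred',px.round(1),'blob',s,'xy',r.x.round(1),'rms',np.sqrt(np.mean(r.fun**2)).round(2));return r.x
E
python3 - <<'E'
from h import *
im=cv2.imread("pics/w2.png");s=env.state();K=env.get_calibration("wrist")
T=np.eye(4);T[:3,:3]=toolR(s);T[:3,3]=s['eef_pos'];T=T@K['hand_eye']
ringfit(im,K,T,'red',(590,-93));ringfit(im,K,T,'blue',(526,-270))
# disc in tool frame: top at x=34.3, bottom 40.3 ; project
H=K['hand_eye']
for yo in(-3,0,3):
    for xd in(34.3,40.3):
        Q=proj(K,H,np.c_[0*a+xd,yo+36*np.cos(a),36*np.sin(a)]);print(yo,xd,bbox(Q).round(1))
m=(cv2.cvtColor(im,cv2.COLOR_BGR2HSV));print(im[180:192,316],)
for row in (200,215,225): print(row,[tuple(im[row,c]) for c in range(258,275,2)],[tuple(im[row,c]) for c in range(360,376,2)])
E
```

```text
red pred [280.9 148.6] blob [248 124  27  55 138] xy [590.5 -84.2] rms 1.97
blue pred [ 67.9 156.3] blob [  29  115   90   79 2878] xy [ 526.9 -264.5] rms 2.04
-3 34.3 [261.9 193.4 372.  294.1]
-3 40.3 [263.4 190.9 370.4 289.2]
0 34.3 [261.6 188.7 372.3 290.3]
0 40.3 [263.2 186.3 370.6 285.4]
3 34.3 [261.4 183.9 372.5 286.5]
3 40.3 [263.  181.7 370.9 281.7]
[[153 164 169]
 [153 163 169]
 [153 164 169]
 [156 165 170]
 [148 159 165]
 [ 98 123 140]
 [ 52  97 124]
 [ 58 111 143]
 [ 68 119 148]
 [ 60 111 142]
 [ 56 110 141]
 [ 60 110 140]]
200 [(np.uint8(152), np.uint8(162), np.uint8(169)), (np.uint8(150), np.uint8(161), np.uint8(166)), (np.uint8(153), np.uint8(162), np.uint8(166)), (np.uint8(156), np.uint8(166), np.uint8(171)), (np.uint8(154), np.uint8(163), np.uint8(169)), (np.uint8(152), np.uint8(162), np.uint8(168)), (np.uint8(155), np.uint8(164), np.uint8(171)), (np.uint8(152), np.uint8(161), np.uint8(166)), (np.uint8(151), np.uint8(162), np.uint8(167))] [(np.uint8(153), np.uint8(162), np.uint8(168)), (np.uint8(153), np.uint8(162), np.uint8(168)), (np.uint8(151), np.uint8(159), np.ui
[... 1137 characters left out ...]
67)), (np.uint8(148), np.uint8(158), np.uint8(163)), (np.uint8(69), np.uint8(115), np.uint8(143)), (np.uint8(61), np.uint8(114), np.uint8(146)), (np.uint8(61), np.uint8(112), np.uint8(142)), (np.uint8(55), np.uint8(108), np.uint8(139)), (np.uint8(60), np.uint8(110), np.uint8(137)), (np.uint8(62), np.uint8(111), np.uint8(141))] [(np.uint8(59), np.uint8(111), np.uint8(141)), (np.uint8(61), np.uint8(110), np.uint8(141)), (np.uint8(61), np.uint8(111), np.uint8(140)), (np.uint8(60), np.uint8(107), np.uint8(136)), (np.uint8(63), np.uint8(109), np.uint8(140)), (np.uint8(138), np.uint8(152), np.uint8(161)), (np.uint8(155), np.uint8(165), np.uint8(171)), (np.uint8(153), np.uint8(163), np.uint8(169))]
```

```bash
cat >> h.py <<'E'
def collarfit(im,K,T,col,guess,z=100,R=36,win=60):
    px=proj(K,T,np.array([[*guess,z]]))[0]
    h=cv2.cvtColor(im,cv2.COLOR_BGR2HSV);H,S,V=[h[...,i].astype(int) for i in range(3)]
    m=((((H<6)|(H>174)) if col=='red' else (H>105)&(H<130))&(S>110)&(V>40)).astype(np.uint8)
    w=np.zeros_like(m);w[max(0,int(px[1]-win)):int(px[1]+win),max(0,int(px[0]-win)):int(px[0]+win)]=1
    n,l,s,c=cv2.connectedComponentsWithStats(cv2.morphologyEx(m*w,cv2.MORPH_CLOSE,np.ones((3,3))))
    i=1+np.argmax(s[1:,4]);pts=np.argwhere(l==i)[:,::-1].astype(np.float32)
    hu=cv2.convexHull(pts)[:,0]
    def f(p):
        Q=proj(K,T,cyl(p[0],p[1],z-p[2],z,R)).astype(np.float32);q=cv2.convexHull(Q)
        return np.array([cv2.pointPolygonTest(q,(float(u),float(v)),True) for u,v in hu])-0.5
    r=least_squares(f,[*guess,10],diff_step=1e-3,loss='soft_l1');print(col,'pred',px.round(1),'blob',s[i],'xyh',r.x.round(1),'rms',np.sqrt(np.mean(r.fun**2)).round(2));return r.x
E
python3 - <<'E'
from h import *
im=cv2.imread("pics/w2.png");s=env.state();K=env.get_calibration("wrist")
T=np.eye(4);T[:3,:3]=toolR(s);T[:3,3]=s['eef_pos'];T=T@K['hand_eye']
collarfit(im,K,T,'red',(590,-93));collarfit(im,K,T,'blue',(526,-270))
for n in("scene","side"):
    C=env.get_calibration(n);I=cv2.imread(f"pics/{n}0.png")
    collarfit(I,C,C['pose'],'red',(590,-93),win=23);collarfit(I,C,C['pose'],'blue',(526,-270),win=26)
E
```

```text
red pred [280.9 148.6] blob [ 241  105   82   82 2040] xyh [589.  -92.   13.4] rms 0.31
blue pred [ 67.9 156.3] blob [  29  115   90   80 3000] xyh [ 526.4 -267.5    9.8] rms 0.44
red pred [250.3 214.9] blob [234 203  34  30 456] xyh [589.9 -92.5  14.1] rms 0.17
blue pred [190.1 178.7] blob [175 170  33  25 366] xyh [ 528.2 -267.2   11.7] rms 0.12
red pred [392.  226.6] blob [373 216  38  29 567] xyh [589.2 -92.7  13.2] rms 0.13
blue pred [395.6 300.2] blob [372 284  47  40 847] xyh [ 525.9 -269.9   11.9] rms 0.23
```

```bash
python3 - <<'E'
from h import *
go(590,-92.7,190)
E
```

```text
tcp [649.9 -83.  218.6] t 5.1 tool delta [ 29.4  51.6 -31.3] jawdir [ 0.373  0.928 -0.003] xdir [-0.0139  0.0024 -0.9999]
turn [-0.    -0.003 -0.014]
```

Request:
step_arm([
  [6, 26, -15, 0, -0.003, -0.014],
  [11, 20, -12, 0, 0, 0],
  [6, 6, -4, 0, 0, 0],
  [0, 0, 0, 0, 0, 0],
  [0, 0, 0, 0, 0, 0],
])

```text
t: 5.72
eef_pos: [588.1, -87.8, 193.1]
tcp_rot: [1.333, 1.568, 2.525]
ft_force: [-0.0, -0.0, -1.0]
opening: 0.288
```

```bash
python3 - <<'E'
from h import *
go(590,-92.7,190)
E
```

```text
tcp [588.1 -87.8 193.1] t 5.72 tool delta [ 3.1 -3.6 -3.8] jawdir [0.37  0.929 0.001] xdir [-0.0022  0.0016 -1.    ]
turn [ 0.     0.001 -0.003]
```

Request:
step_arm([
  [3, -4, -4, 0, 0, -0.003],
  [0, 0, 0, 0, 0, 0],
  [0, 0, 0, 0, 0, 0],
])

```text
t: 6.1
eef_pos: [591.7, -93.2, 190.0]
tcp_rot: [-1.086, 1.569, 0.107]
ft_force: [-0.5, 0.5, -2.3]
opening: 0.289
```

```bash
python3 - <<'E'
from h import *
go(590,-92.7,162)
C=[]
for n in("scene","side"):
    im=env.read_camera(n)[:,:,::-1];c=(250,200) if n=="scene" else (390,215)
    C.append(cv2.resize(im[c[1]-70:c[1]+60,c[0]-60:c[0]+60],None,fx=3.3,fy=3.3))
cv2.imwrite("pics/p1.png",np.hstack(C))
E
```

```text
tcp [591.7 -93.2 190. ] t 6.1 tool delta [28.   1.8 -0.2] jawdir [0.369 0.929 0.001] xdir [ 1.7e-03  2.0e-04 -1.0e+00]
turn [-0.     0.001  0.002]
```

View pics/p1.png

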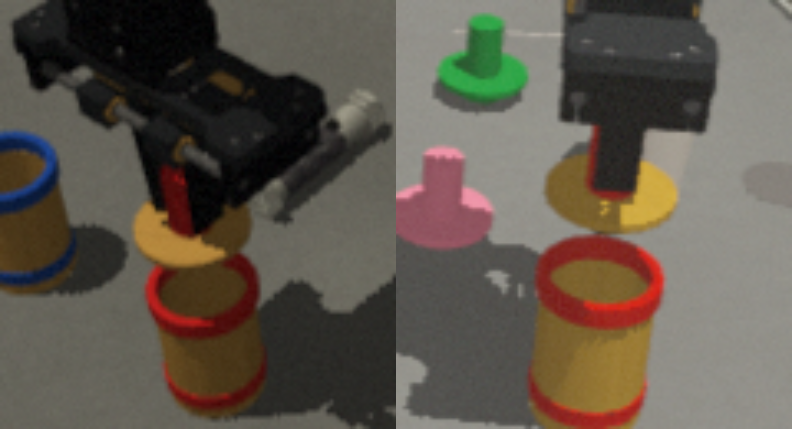

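The held disc is over the red mouth in both views, and its offset fits its height above the rim. I lower it in stages.

Request:
step_arm([
  [14, 1, 0, 0, 0, 0.002],
  [14, 1, 0, 0, 0, 0],
  [6, 0, 0, 0, 0, 0],
  [0, 0, 0, 0, 0, 0],
  [0, 0, 0, 0, 0, 0],
])

```text
t: 6.82
eef_pos: [589.3, -92.3, 152.9]
tcp_rot: [1.262, 1.569, 2.454]
ft_force: [0.0, 0.2, -1.6]
opening: 0.286
```

```bash
python3 - <<'E'
from h import *
go(590,-92.7,141)
E
```

```text
tcp [589.3 -92.3 152.9] t 6.83 tool delta [11.9 -0.9 -0.1] jawdir [0.369 0.929 0.001] xdir [-0.0016  0.0013 -1.    ]
turn [ 0.     0.001 -0.002]
```

Request:
step_arm([
  [4, -1, 0, 0, 0, -0.002],
  [4, 0, 0, 0, 0, 0],
  [3, 0, 0, 0, 0, 0],
  [0, 0, 0, 0, 0, 0],
  [0, 0, 0, 0, 0, 0],
])

```text
t: 7.45
eef_pos: [590.6, -92.7, 141.7]
tcp_rot: [-1.055, 1.569, 0.137]
ft_force: [0.6, -0.8, -0.9]
opening: 0.289
```

```bash
python3 - <<'E'
from h import *
go(590,-92.7,140.3);print(env.state()['ft_force'])
C=[]
for n in("scene","side"):
    im=env.read_camera(n)[:,:,::-1];c=(250,200) if n=="scene" else (390,215)
    C.append(cv2.resize(im[c[1]-70:c[1]+60,c[0]-60:c[0]+60],None,fx=3.3,fy=3.3))
cv2.imwrite("pics/p2.png",np.hstack(C))
E
```

```text
tcp [590.6 -92.7 141.7] t 7.45 tool delta [ 1.4  0.5 -0.2] jawdir [0.369 0.929 0.001] xdir [ 1.5e-03  2.0e-04 -1.0e+00]
turn [-0.     0.001  0.001]
[ 0.55769973 -0.80827725 -0.90125445]
```

View pics/p2.png

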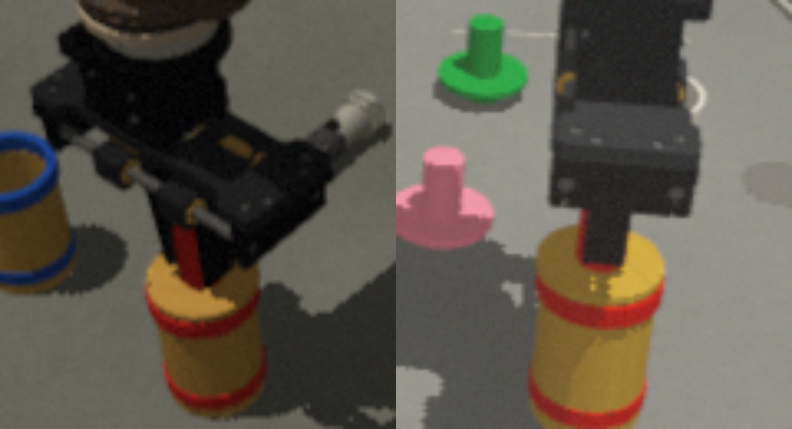

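The disc is centred on the collar with about 1 mm left, so I lower another 1 mm and release.

Request:
step_arm([
  [1, 0, 0, 0, 0, 0],
  [0.5, 0, 0, 0, 0, 0],
  [0, 0, 0, 0, 0, 0],
])

```text
t: 7.92
eef_pos: [590.6, -92.7, 140.3]
tcp_rot: [-1.122, 1.569, 0.071]
ft_force: [1.1, -0.7, -1.8]
opening: 0.291
```

Request:
step_arm([
  [0, 0, 0, 0, 0, 0],
  [0, 0, 0, 0, 0, 0],
  [0, 0, 0, 0, 0, 0],
  [0, 0, 0, 0, 0, 0],
], grip=60)

```text
t: 8.43
eef_pos: [590.9, -92.8, 140.8]
tcp_rot: [-1.244, 1.568, -0.052]
ft_force: [0.7, 0.6, 0.4]
opening: 0.616
```

Request:
step_arm([
  [-25, 0, 0, 0, 0, 0],
  [-40, 0, 0, 0, 0, 0],
  [-40, 0, 0, 0, 0, 0],
  [0, 0, 0, 0, 0, 0],
])

```text
t: 8.93
eef_pos: [590.5, -92.8, 248.4]
tcp_rot: [-1.066, 1.569, 0.126]
ft_force: [-0.5, -0.2, -0.3]
opening: 0.633
```

```bash
python3 - <<'E'
from h import *
go(436,94,180)
C=[]
for n in("scene","side"):
    im=env.read_camera(n)[:,:,::-1];c=(250,200) if n=="scene" else (390,215)
    C.append(cv2.resize(im[c[1]-70:c[1]+60,c[0]-60:c[0]+60],None,fx=3.3,fy=3.3))
cv2.imwrite("pics/p3.png",np.hstack(C))
E
```

```text
tcp [590.5 -92.8 248.4] t 8.93 tool delta [ 68.2 212.6 116.5] jawdir [0.369 0.929 0.001] xdir [ 1.6e-03  2.0e-04 -1.0e+00]
turn [-0.     0.001  0.001]
```

View pics/p3.png

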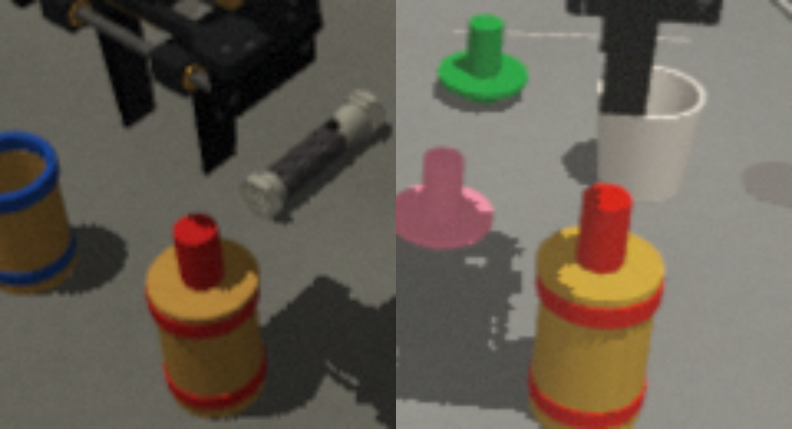

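The red cap is seated flat and the canister is upright. On to the blue cap.

Request:
step_arm([
  [0, 45, 25, 0, 0, 0],
  [10, 50, 27, 0, 0, 0],
  [15, 50, 27, 0, 0, 0],
  [15, 45, 25, 0, 0, 0],
  [15, 18, 10, 0, 0, 0],
  [0, 0, 0, 0, 0, 0],
])

```text
t: 9.78
eef_pos: [429.9, 94.8, 182.7]
tcp_rot: [1.829, 1.555, 3.02]
ft_force: [0.2, -0.4, 0.7]
opening: 0.635
```

```bash
python3 - <<'E'
from h import *
go(435.5,94,180)
im,K,T=wcam();cv2.imwrite("pics/w3.png",im)
go(435.5,94,180)
capfit(im,K,T,'blue',None,(435.5,94))
E
```

```text
tcp [429.9  94.8 182.7] t 9.78 tool delta [ 2.6 -5.5  1.4] jawdir [ 0.371  0.929 -0.004] xdir [-0.0155  0.0019 -0.9999]
turn [-0.    -0.004 -0.015]
tcp [430.8  94.3 183.3] t 9.82 tool delta [ 3.2 -4.5  1.5] jawdir [ 0.371  0.929 -0.003] xdir [-0.0142  0.0019 -0.9999]
turn [-0.    -0.003 -0.014]
blue pred px [319. 204.] blob [303 189  27  36 783] xy [435.5  91.3] [-2.1 -2.4  2.1  2.3]
```

View pics/w3.png

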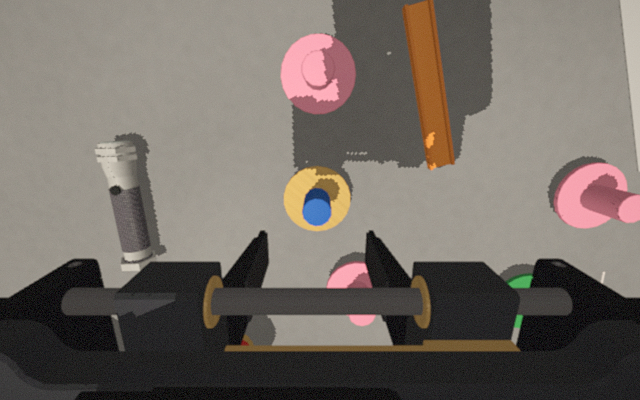

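The blue knob on its brass disc is at (317,207), against a prediction of (319,204). I go down in two stages.

Request:
step_arm([
  [30, -4, 1, 0, -0.003, -0.014],
  [35, 0, 0, 0, 0, 0],
  [30, 0, 0, 0, 0, 0],
  [12, 0, 0, 0, 0, 0],
  [0, 0, 0, 0, 0, 0],
  [0, 0, 0, 0, 0, 0],
])

```text
t: 10.58
eef_pos: [440.4, 90.1, 74.8]
tcp_rot: [-1.296, 1.565, -0.11]
ft_force: [0.5, 0.3, 0.9]
opening: 0.63
```

```bash
python3 - <<'E'
from h import *
go(435.5,93,53)
E
```

```text
tcp [440.4  90.1  74.8] t 10.57 tool delta [21.8  5.7  0.8] jawdir [0.375 0.927 0.001] xdir [ 5.5e-03 -6.0e-04 -1.0e+00]
turn [-0.     0.001  0.005]
```

Request:
step_arm([
  [10, 6, 1, 0, 0.001, 0.005],
  [9, 0, 0, 0, 0, 0],
  [3, 0, 0, 0, 0, 0],
  [0, 0, 0, 0, 0, 0],
])

```text
t: 11.08
eef_pos: [435.5, 93.7, 52.7]
tcp_rot: [-0.984, 1.568, 0.203]
ft_force: [0.2, 0.4, 0.0]
opening: 0.631
```

```bash
python3 - <<'E'
from h import *
go(435.5,93,53)
E
```

```text
tcp [435.5  93.7  52.7] t 11.07 tool delta [-0.3 -0.2 -0.6] jawdir [0.375 0.927 0.002] xdir [ 2.8e-03  6.0e-04 -1.0e+00]
turn [-0.     0.002  0.002]
```

Request:
step_arm([
  [0, 0, 0, 0, 0, 0],
  [0, 0, 0, 0, 0, 0],
  [0, 0, 0, 0, 0, 0],
  [0, 0, 0, 0, 0, 0],
  [0, 0, 0, 0, 0, 0],
], grip=10)

```text
t: 11.7
eef_pos: [435.7, 93.7, 53.1]
tcp_rot: [-1.017, 1.567, 0.17]
ft_force: [-0.3, -0.5, -0.3]
opening: 0.289
```

Request:
step_arm([
  [-30, 0, 0, 0, 0, 0],
  [-50, 0, 0, 0, 0, 0],
  [-55, 0, 0, 0, 0, 0],
  [-45, 0, 0, 0, 0, 0],
  [0, 0, 0, 0, 0, 0],
])

```text
t: 12.32
eef_pos: [434.7, 93.5, 238.1]
tcp_rot: [-0.795, 1.57, 0.391]
ft_force: [0.3, 0.9, -1.8]
opening: 0.287
```

```bash
python3 - <<'E'
from h import *
go(595,-262,245)
E
```

```text
tcp [434.7  93.5 238.1] t 12.32 tool delta [  -6.9 -281.9 -269.5] jawdir [0.375 0.927 0.001] xdir [ 1.2e-03  5.0e-04 -1.0e+00]
turn [-0.     0.001  0.001]
```

Request:
step_arm([
  [-3, -35, -33, 0, 0, 0],
  [-3, -40, -38, 0, 0, 0],
  [-3, -40, -38, 0, 0, 0],
  [-3, -40, -38, 0, 0, 0],
  [-3, -40, -38, 0, 0, 0],
  [-3, -40, -38, 0, 0, 0],
  [-2, -30, -28, 0, 0, 0],
  [0, -10, -10, 0, 0, 0],
])

```text
t: 13.32
eef_pos: [593.5, -260.9, 245.9]
tcp_rot: [1.437, 1.558, 2.626]
ft_force: [-0.4, -0.6, -1.2]
opening: 0.291
```

Request:
step_arm([
  [0, 0, 0, 0, 0, 0],
  [0, 0, 0, 0, 0, 0],
])

```text
t: 13.58
eef_pos: [592.7, -259.8, 243.6]
tcp_rot: [1.42, 1.554, 2.609]
ft_force: [0.6, 0.3, -1.2]
opening: 0.292
```

```bash
python3 - <<'E'
from h import *
im,K,T=wcam();cv2.imwrite("pics/w4.png",im)
collarfit(im,K,T,'blue',(527,-268.2));print(im[180:192,316].tolist())
for yo in(0,2):print(bbox(proj(K,K['hand_eye'],np.c_[0*a+39.1,yo+36*np.cos(a),36*np.sin(a)])).round(1))
go(527,-268.2,190)
E
```

```text
blue pred [282.3 139.8] blob [ 244  101   75   76 1563] xyh [ 526.4 -269.5    0. ] rms 0.57
[[151, 161, 164], [151, 161, 165], [149, 158, 164], [152, 162, 169], [150, 160, 166], [151, 162, 165], [149, 159, 164], [157, 165, 168], [143, 154, 158], [84, 108, 128], [49, 98, 127], [59, 111, 140]]
[262.9 186.8 371.  286.4]
[262.7 183.7 371.1 283.9]
tcp [ 592.7 -259.7  243.7] t 13.62 tool delta [ 54.6  56.9 -32.5] jawdir [0.372 0.928 0.002] xdir [-0.0145  0.0085 -0.9999]
turn [ 0.     0.002 -0.017]
```

View pics/w4.png

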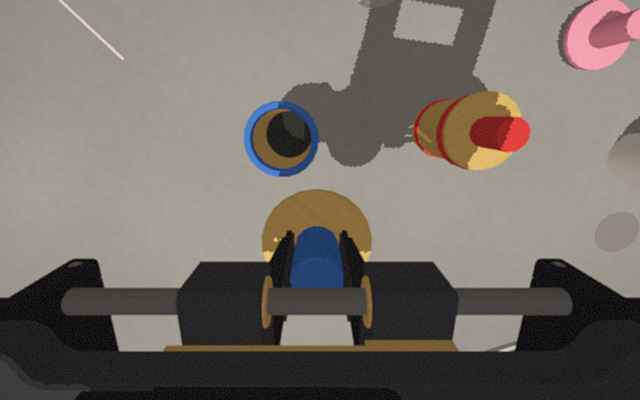

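The blue mouth fits at (526.4,-269.5), in line with the earlier fits. The held cap sits about 1.4 mm off along tool y, which I allow for.

```bash
python3 - <<'E'
from h import *
go(525.4,-268.1,190)
E
```

```text
tcp [ 592.7 -259.7  243.7] t 13.62 tool delta [ 54.6  58.4 -33. ] jawdir [0.372 0.928 0.002] xdir [-0.0145  0.0085 -0.9999]
turn [ 0.     0.002 -0.017]
```

Request:
step_arm([
  [10, 25, -13, 0, 0.002, -0.017],
  [18, 22, -12, 0, 0, 0],
  [17, 10, -6, 0, 0, 0],
  [8, 0, 0, 0, 0, 0],
  [0, 0, 0, 0, 0, 0],
  [0, 0, 0, 0, 0, 0],
])

```text
t: 14.38
eef_pos: [527.4, -262.0, 192.3]
tcp_rot: [-1.533, 1.566, -0.337]
ft_force: [-0.8, -1.2, -1.0]
opening: 0.292
```

```bash
python3 - <<'E'
from h import *
go(525.4,-268.1,190)
E
```

```text
tcp [ 527.4 -262.   192.3] t 14.38 tool delta [ 2.3 -0.4 -6.4] jawdir [0.366 0.93  0.   ] xdir [ 0.0045 -0.0016 -1.    ]
turn [-0.     0.     0.005]
```

Request:
step_arm([
  [2, 0, -6, 0, 0, 0.005],
  [0, 0, 0, 0, 0, 0],
  [0, 0, 0, 0, 0, 0],
])

```text
t: 14.75
eef_pos: [525.8, -268.1, 190.9]
tcp_rot: [-1.681, 1.57, -0.485]
ft_force: [0.8, -0.3, -0.6]
opening: 0.288
```

```bash
python3 - <<'E'
from h import *
go(525.4,-268.1,152)
E
```

```text
tcp [ 525.8 -268.1  190.9] t 14.75 tool delta [38.9  0.4 -0.2] jawdir [ 0.366  0.931 -0.   ] xdir [ 8.e-04 -4.e-04 -1.e+00]
turn [ 0.    -0.     0.001]
```

Request:
step_arm([
  [14, 0, 0, 0, 0, 0],
  [14, 0, 0, 0, 0, 0],
  [8, 0, 0, 0, 0, 0],
  [0, 0, 0, 0, 0, 0],
  [0, 0, 0, 0, 0, 0],
])

```text
t: 15.38
eef_pos: [525.6, -267.9, 151.4]
tcp_rot: [1.235, 1.57, 2.431]
ft_force: [-0.3, -0.4, -0.6]
opening: 0.29
```

```bash
cat > shot.py <<'E'
from h import *
import sys
def shot(f,cs):
    C=[]
    for n in("scene","side"):
        im=env.read_camera(n)[:,:,::-1];c=cs[n]
        C.append(cv2.resize(im[c[1]-65:c[1]+65,c[0]-60:c[0]+60],None,fx=3.3,fy=3.3))
    cv2.imwrite(f,np.hstack(C))
E
python3 - <<'E'
from shot import *
go(525.4,-268.1,139.1);print(env.state()['ft_force'])
shot("pics/p4.png",{'scene':(190,165),'side':(395,290)})
E
```

```text
tcp [ 525.6 -267.9  151.4] t 15.38 tool delta [12.3  0.1 -0.3] jawdir [0.366 0.931 0.   ] xdir [-6.e-04  5.e-04 -1.e+00]
turn [ 0.     0.    -0.001]
[-0.28992198 -0.4495232  -0.64431216]
```

View pics/p4.png

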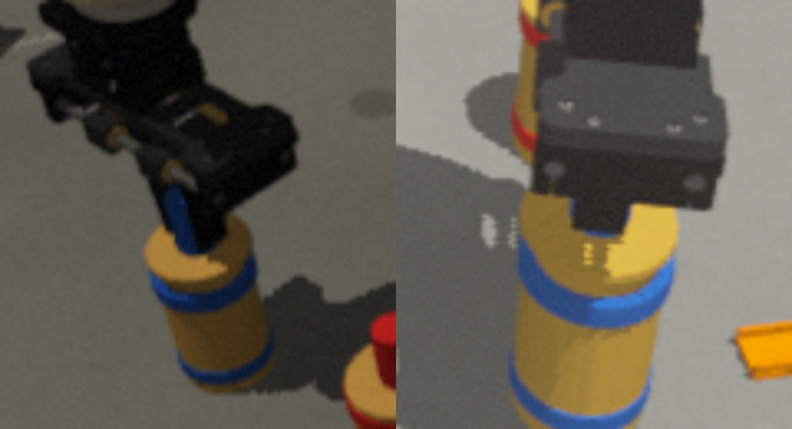

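The blue cap's disc is centred over the blue collar, about 12 mm up. I lower it the rest of the way.

Request:
step_arm([
  [4, 0, 0, 0, 0, 0],
  [4, 0, 0, 0, 0, 0],
  [3, 0, 0, 0, 0, 0],
  [1, 0, 0, 0, 0, 0],
  [0, 0, 0, 0, 0, 0],
  [0, 0, 0, 0, 0, 0],
])

```text
t: 16.23
eef_pos: [525.8, -268.0, 139.3]
tcp_rot: [-1.645, 1.57, -0.449]
ft_force: [0.2, -0.1, -0.4]
opening: 0.291
```

```bash
python3 - <<'E'
from shot import *
go(525.4,-268.1,139.1);print(env.state()['ft_force'])
E
```

```text
tcp [ 525.8 -268.   139.3] t 16.23 tool delta [ 0.2  0.3 -0.2] jawdir [ 0.366  0.931 -0.   ] xdir [ 6.e-04 -3.e-04 -1.e+00]
turn [ 0.    -0.     0.001]
[ 0.17247911 -0.14445936 -0.43262919]
```

Request:
step_arm([
  [0.5, 0, 0, 0, 0, 0],
  [0, 0, 0, 0, 0, 0],
])

```text
t: 16.48
eef_pos: [525.9, -268.1, 139.2]
tcp_rot: [-1.677, 1.57, -0.481]
ft_force: [0.2, -0.6, -0.7]
opening: 0.287
```

Request:
step_arm([
  [0, 0, 0, 0, 0, 0],
  [0, 0, 0, 0, 0, 0],
  [0, 0, 0, 0, 0, 0],
  [0, 0, 0, 0, 0, 0],
], grip=60)

```text
t: 16.98
eef_pos: [526.0, -268.2, 139.4]
tcp_rot: [-1.724, 1.569, -0.528]
ft_force: [0.1, -1.0, 0.9]
opening: 0.616
```

Request:
step_arm([
  [-25, 0, 0, 0, 0, 0],
  [-40, 0, 0, 0, 0, 0],
  [-50, 0, 0, 0, 0, 0],
  [-50, 0, 0, 0, 0, 0],
  [0, 0, 0, 0, 0, 0],
])

```text
t: 17.6
eef_pos: [525.6, -268.0, 308.8]
tcp_rot: [-1.312, 1.571, -0.116]
ft_force: [-0.9, -0.4, -0.6]
opening: 0.631
```

```bash
python3 - <<'E'
from shot import *
go(525.4,-268.1,300)
shot("pics/p5.png",{'scene':(215,180),'side':(395,270)})
im=env.read_camera('side')[:,:,::-1];C=env.get_calibration('side')
capfit(im,C,C['pose'],'red',None,(590,-93),z=106);capfit(im,C,C['pose'],'blue',None,(526,-268),z=106)
im=env.read_camera('scene')[:,:,::-1];C=env.get_calibration('scene')
capfit(im,C,C['pose'],'red',None,(590,-93),z=106);capfit(im,C,C['pose'],'blue',None,(526,-268),z=106)
E
```

```text
tcp [ 525.6 -268.   308.8] t 17.6 tool delta [ 8.8  0.2 -0.2] jawdir [0.366 0.931 0.   ] xdir [ 2.e-04 -0.e+00 -1.e+00]
turn [-0.  0.  0.]
red pred px [394. 214.] blob [386 201  15  26 248] xy [589.8 -90.1] [-1.9 -1.9  1.9  1.6]
blue pred px [397. 286.] blob [388 270  20  32 482] xy [ 526.7 -267.4] [-1.5 -2.1  1.5  1.8]
red pred px [249. 206.] blob [243 194  15  24 267] xy [588.6 -90.5] [-1.  -0.8  1.1  0.7]
blue pred px [188. 170.] blob [181 160  14  21 200] xy [ 527.1 -268.8] [-2.  -1.5  2.1  1.4]
```

View pics/p5.png

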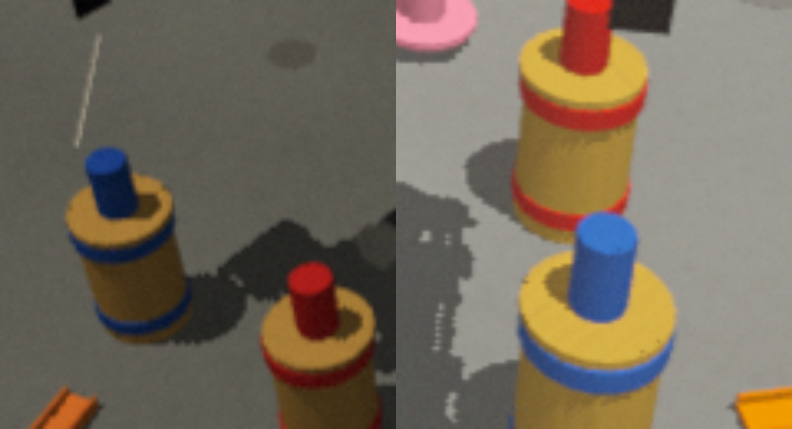

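Both caps lie flat on their collars and both canisters stand upright. The arm is clear, so I hand the job in.

```bash
python3 -c "
from cell import env
print(env.job_done())"
```

```text
the job is handed in; nothing more can be done
None
```

Both canisters are closed and the job is handed in, with no verdict reported. I put the red-knob cap on the red-collar canister first, then the blue-knob cap on the blue-collar one. The last move ended at 17.6 s.

- **Final views (scene and side):** both discs lie flat on their rims, and both canisters are upright. The arm had let go and was about 170 mm above the blue canister.
- **Knob positions:** with the caps assumed seated, the fits put each knob within about 2.5 mm of its mouth centre. The box-edge errors were 1–2 px.
- **Forces:** the readings between moves stayed under about 3 N at the wrist, and I saw no knock or fall.
- **Disagreements:** two wrist fits failed and I did not use them. One was the half-shaded red knob (errors up to 11 px), the other a broken-up outline of the red ring. I used the collar fits from all three cameras instead, and those agreed to about 2–3 mm.

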